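# Clear the stained-glass bench

## Robot

A 6-joint arm with a two-finger parallel gripper is mounted at the origin on the work surface. World frame = base frame: x ahead of the robot, y to its left, z up, the work surface at z = 0. Lengths are in m, angles in rad, forces in N, time in s.
With the tool pointing down it reaches from about 0.275 to 0.975 m from the base axis. Payload 8.4 kg.
Tool frame: the origin (TCP) lies on the centre line of the jaws, within the pads' length; the fingertips stand 11 mm ahead of it and the grasp point (between the pads) lies 8 mm behind it; z points along the fingers, y is the line along which they close (so a half turn about z gives the same grasp; the last joint's range is limited). The gripper opens to 92 mm and grips with 3 to 60 N. Pads are 20 mm wide; open, the fingers measure 128 mm over their backs; the gripper's body (75 mm by 189 mm) begins 69 mm behind the grasp point.
Start: joints at [-1.298, 0.353, 1.633, -0, 1.155, -0.002], TCP at [0.17, -0.602, 0.226] pointing down, gripper open.
Joint ranges: [-2.63, 2.63], [-0.92, 2.1], [0.06, 2.66], [-1.3, 4.44], [0, 2.69], [-3.02, 3.02]. Speed limits (rad/s): [2.22, 2.22, 2.79, 3.14, 3.14, 3.14].

## Interface

Orientations are given as a unit quaternion [w, x, y, z].
In Python, from rig import get_state, eyes, job gives the robot as it stands. The module is installed in compiled form; this text tells all that it offers.
- The arm moves only by the tool arm_command, never from a script. Its argument "increments" is a list of rows, each an object with "slide": the shift along the tool's x, y, z in cm, a list of three; "dr": the turn, a rotation vector about the tool's x, y, z in rad, a list of three; "grip": the closure in counts, from 0 (fully open) to 255 (shut). In form: [{"slide": [tx, ty, tz], "dr": [wx, wy, wz], "grip": grip}, ...]. A call has 1 to 20 rows; each row shifts and turns the commanded pose from where the row before left it, along the tool's axes as they then stand; what a row does not reach is not made up. A row lasts 1/10 s, in which the tool goes at most 50 mm and 8.59 degrees, less where a joint would pass 70% of its speed; a pose out of reach is approached as far as the arm can. A call with a gripper value outside its range is refused whole. The fingers move at their own pace and stop on an object; the grip force is fixed at half the most. Time passes only in rows, so rows that do not move let the fingers close. It gives the time, the measured TCP pose, the force, the opening and the grip force at its end, in the units of the state.
- get_state(): the state, without advancing time (a new reading comes with each control period).
- eyes.grab_frame(name): name is "scene" or "top"; returns a dict with "frame" (480x640x3 uint8, blue, green, red), "z_map" (480x640 float32, m along the optical axis (not along the pixel's ray), 0 where there is no reading), "intrinsics" (3x3 intrinsics, pixels), "origin" and "rotation" of the camera in the world. Camera axes: x right, y down, z forward; pixel columns grow to the right and rows downward; lengths in m; the calibration is good to about 2 mm. A picture is of the moment at which its call begins.
- job.job_done(): hands the job in; it is judged then, once.
The state is a dict: "clock": time; "joint_positions": joint angles; "joint_vel": joint speeds; "joint_efforts": joint torques, N m; "ee_pos": TCP position; "tool_rot": TCP orientation; "wrist_force": force on the tool from outside, world axes, zero at the start; "moment": the same for the moment, N m; "opening": finger opening in m; "grasp_force": force on a finger pad.
Only numpy, scipy, OpenCV 4.12 (cv2) and the standard library are available. Lean on these libraries where they do the work, as an engineer would, in place of code of your own. Each camera call takes 0.05 s, during which the arm holds its last target. There are 200 camera calls.

## Task

Clear the stained-glass bench: put every blue glass chunk in the blue bin, every amber chunk in the yellow bin and the hand tools (glass cutter, marker pen) in the black bin, and stand every loose bottle upright on the floor of an empty cell of the divided crate, one bottle to a cell. Leave the bottle that is already in the crate, the foil dispenser, the soldering-iron stand and the brush pot where they are. How many pieces there are changes from day to day.

Things in the scene. Friction and masses are not known exactly. Their poses are not given: they have to be found in the camera images.
- blue_1_mid (a point): Cobalt-blue chunk of thick slab glass, 52 long (own x) x 30 wide (own y) x 22 mm high, corners cut back (the two ends are 20 mm wide, the middle 40 mm of the length is the full 30 mm wide), lies flat on the bench, 75 g; the point is its centre, 11 mm above its underside. May be absent.
- amber_1_mid (a point): Amber (orange-yellow) chunk of thick slab glass, 52 long (own x) x 30 wide (own y) x 22 mm high, corners cut back (the two ends are 20 mm wide, the middle 40 mm of the length is the full 30 mm wide), lies flat on the bench, 75 g; the point is its centre, 11 mm above its underside. May be absent.
- blue_2_mid (a point): Cobalt-blue chunk of thick slab glass, 52 long (own x) x 30 wide (own y) x 22 mm high, corners cut back (the two ends are 20 mm wide, the middle 40 mm of the length is the full 30 mm wide), lies flat on the bench, 75 g; the point is its centre, 11 mm above its underside. May be absent.
- amber_2_mid (a point): Amber (orange-yellow) chunk of thick slab glass, 52 long (own x) x 30 wide (own y) x 22 mm high, corners cut back (the two ends are 20 mm wide, the middle 40 mm of the length is the full 30 mm wide), lies flat on the bench, 75 g; the point is its centre, 11 mm above its underside. May be absent.
- cutter_mid (a point): Pencil-shaped glass cutter, brass handle, dark steel neck and head, 120 long (own x) x 14 x 14 mm, lies flat and does not roll, 60 g; the point is its centre, 7 mm up. May be absent.
- marker_mid (a point): Marker pen, white with red cap, 120 long (own x) x 14 x 14 mm, lies flat and does not roll, 30 g; the point is its centre, 7 mm up. May be absent.
- bottle_1_mid (a point): Loose squat bottle of finishing chemical (closed, rigid), off-white with teal band and black cap, standing on the bench; body 46 mm in diameter and 66 mm high, cap 39 mm in diameter above it, 85 mm high in all, 90 g; the point is on its axis, half-way up (42.5 mm above its foot), own z up the axis. May be absent.
- bottle_2_mid (a point): Loose squat bottle of finishing chemical (closed, rigid), off-white with teal band and black cap, standing on the bench; body 46 mm in diameter and 66 mm high, cap 39 mm in diameter above it, 85 mm high in all, 90 g; the point is on its axis, half-way up (42.5 mm above its foot), own z up the axis. May be absent.
- bottle_3_mid (a point): Loose squat bottle of finishing chemical (closed, rigid), off-white with teal band and black cap, standing on the bench; body 46 mm in diameter and 66 mm high, cap 39 mm in diameter above it, 85 mm high in all, 90 g; the point is on its axis, half-way up (42.5 mm above its foot), own z up the axis. May be absent.
- stored_1_mid (a point): Bottle like the loose ones, already standing in a cell of the crate at the start (one of the stored bottles is present, the others absent); to be left in its cell. The point is on its axis, half-way up (42.5 mm above its foot).
- stored_2_mid (a point): Bottle like the loose ones, already standing in a cell of the crate at the start (one of the stored bottles is present, the others absent); to be left in its cell. The point is on its axis, half-way up (42.5 mm above its foot).
- stored_3_mid (a point): Bottle like the loose ones, already standing in a cell of the crate at the start (one of the stored bottles is present, the others absent); to be left in its cell. The point is on its axis, half-way up (42.5 mm above its foot).
- bin_blue: Open blue plastic bin fixed to the bench, 105 (own x) x 170 (own y) x 38 mm high outside, walls and floor 4 mm; origin at the centre of its underside, on the bench; z up.
- bin_yellow: Open yellow plastic bin fixed to the bench, 105 (own x) x 170 (own y) x 38 mm high outside, walls and floor 4 mm; origin at the centre of its underside, on the bench; z up.
- bin_black: Open black plastic bin fixed to the bench, 105 (own x) x 170 (own y) x 38 mm high outside, walls and floor 4 mm; origin at the centre of its underside, on the bench; z up.
- crate: Open wooden crate fixed to the bench, 154 x 154 mm (own x, y) x 36 mm high, walls and floor 6 mm, divided by one wall each way as high as the rim into 2 x 2 square cells of 68 mm; cell centres at +-37 mm in own x and y; origin at the centre of its underside, on the bench; z up.
- dispenser: Bystander: yellow foil dispenser with four copper foil rolls, 110 (own x) x 75 x about 86 mm high; origin under its centre. Leave where it is.
- iron_stand: Bystander: soldering-iron stand, base 140 (own x) x 80 mm, with a red-handled iron leaning up towards and beyond own +x, about 150 mm high; origin under the base's centre. Leave where it is.
- brush_pot: Bystander: white ceramic pot, 70 mm in diameter, 80 mm high, with three paint brushes sticking up to about 150 mm; origin under its centre. Leave where it is.

How it is judged:
At the end, for the whole second after the job is handed in: Every glass chunk and tool present has its centre inside its own bin, not perched on the rim (centre at most 44 mm above the bench for glass, 36 mm for tools); every bottle, the stored one too, is at rest, upright within 0.15 rad, standing on a cell floor of the crate (x of blue_1_mid in the frame of bin_blue between -0.05 and 0.05 m and y of blue_1_mid in the frame of bin_blue between -0.083 and 0.083 m and z of blue_1_mid in the frame of bin_blue between 0.002 and 0.044 m and x of amber_1_mid in the frame of bin_yellow between -0.05 and 0.05 m and y of amber_1_mid in the frame of bin_yellow between -0.083 and 0.083 m and z of amber_1_mid in the frame of bin_yellow between 0.002 and 0.044 m and x of blue_2_mid in the frame of bin_blue between -0.05 and 0.05 m and y of blue_2_mid in the frame of bin_blue between -0.083 and 0.083 m and z of blue_2_mid in the frame of bin_blue between 0.002 and 0.044 m and x of amber_2_mid in the frame of bin_yellow between -0.05 and 0.05 m and y of amber_2_mid in the frame of bin_yellow between -0.083 and 0.083 m and z of amber_2_mid in the frame of bin_yellow between 0.002 and 0.044 m and x of cutter_mid in the frame of bin_black between -0.05 and 0.05 m and y of cutter_mid in the frame of bin_black between -0.083 and 0.083 m and z of cutter_mid in the frame of bin_black between 0.002 and 0.036 m and x of marker_mid in the frame of bin_black between -0.05 and 0.05 m and y of marker_mid in the frame of bin_black between -0.083 and 0.083 m and z of marker_mid in the frame of bin_black between 0.002 and 0.036 m and x of bottle_1_mid in the frame of crate between -0.073 and 0.073 m and y of bottle_1_mid in the frame of crate between -0.073 and 0.073 m and z of bottle_1_mid in the frame of crate between 0.04 and 0.056 m and angle between each of bottle_1_mid, bottle_2_mid, bottle_3_mid, stored_1_mid, stored_2_mid, stored_3_mid's own z axis and vertical below 0.15 rad and linear speed of each of bottle_1, bottle_2, bottle_3, stored_1, stored_2, stored_3 below 0.03 m/s and x of bottle_2_mid in the frame of crate between -0.073 and 0.073 m and y of bottle_2_mid in the frame of crate between -0.073 and 0.073 m and z of bottle_2_mid in the frame of crate between 0.04 and 0.056 m and x of bottle_3_mid in the frame of crate between -0.073 and 0.073 m and y of bottle_3_mid in the frame of crate between -0.073 and 0.073 m and z of bottle_3_mid in the frame of crate between 0.04 and 0.056 m and x of stored_1_mid in the frame of crate between -0.073 and 0.073 m and y of stored_1_mid in the frame of crate between -0.073 and 0.073 m and z of stored_1_mid in the frame of crate between 0.04 and 0.056 m and x of stored_2_mid in the frame of crate between -0.073 and 0.073 m and y of stored_2_mid in the frame of crate between -0.073 and 0.073 m and z of stored_2_mid in the frame of crate between 0.04 and 0.056 m and x of stored_3_mid in the frame of crate between -0.073 and 0.073 m and y of stored_3_mid in the frame of crate between -0.073 and 0.073 m and z of stored_3_mid in the frame of crate between 0.04 and 0.056 m); the robot touches nothing.
It fails at once if the dispenser is moved more than 30 mm (distance of dispenser from where it was at the start of the episode above 0.03 m).
It fails at once if the iron stand is moved more than 30 mm (distance of iron_stand from where it was at the start of the episode above 0.03 m).
It fails at once if the brush pot is moved more than 30 mm (distance of brush_pot from where it was at the start of the episode above 0.03 m).
It fails at once if the bottle already in the crate is moved more than 30 mm (distance of any of stored_1_mid, stored_2_mid, stored_3_mid from where it was at the start of the episode above 0.03 m).
Of blue_1, amber_1, blue_2, amber_2, cutter, marker only 5 to 6 are there at a start; the rules pass over those that are not, and their reading is None.
Of bottle_1, bottle_2, bottle_3 only 2 to 3 are there at a start; the rules pass over those that are not, and their reading is None.
Of stored_1, stored_2, stored_3 only 1 to 1 are there at a start; the rules pass over those that are not, and their reading is None.
At some moment in a run one of blue_1, amber_1, blue_2, amber_2, cutter, marker may be knocked a few centimetres aside while the robot is not near it.
It also fails if it takes over 208 s, if anything falls off the work surface, if the arm or the gripper's body presses on something with over 40 N, if the wrist force passes 120 N, or if a joint passes its speed limit or range.

## Working session

There is one attempt and no reset: what is moved stays moved. The work goes in short steps, Python scripts to look and compute and a tool call to move; the robot and the scene stay as the last step left them, time stands still between calls to the robot, and variables do not carry over. Pictures are saved under pics/ and viewed, at most 14 in all, crops included, and the job is handed in when it is done.

Besides the shell and the picture viewer there is one more tool, called after "Call:" by a JSON object that holds its "name" and its "arguments", one argument or row to a line. arm_command: Moves the arm, as the interface text tells. Its arguments: {"type":"object","properties":{"increments":{"type":"array","items":{"type":"object","properties":{"slide":{"type":"array","items":{"type":"number"}},"dr":{"type":"array","items":{"type":"number"}},"grip":{"type":"number"}}}}},"required":["increments"]}

```bash
mkdir -p pics; ls; python3 - <<'E'
from rig import get_state, eyes
import cv2, numpy as np
s=get_state(); print(s)
for n in("scene","top"):
    f=eyes.grab_frame(n); cv2.imwrite(f"pics/{n}0.png",f["frame"]); np.savez(f"{n}0.npz",**f)
    print(n,f["intrinsics"],f["origin"],f["rotation"])
E
```

```text
pics
{'clock': 0.0, 'joint_positions': array([-1.29840778e+00,  3.53656526e-01,  1.63417211e+00, -1.63061113e-05,
        1.15521517e+00, -2.37874683e-03]), 'joint_vel': array([-1.54177533e-04, -6.88147147e-05, -1.47662957e-03, -8.69819230e-05,
       -2.11648949e-03,  4.76944208e-04]), 'joint_efforts': array([-3.20343832e-03, -5.93860102e+01, -3.34213614e+01,  6.96893292e-02,
        2.35138787e-02, -1.50810847e-04]), 'ee_pos': array([ 0.16944666, -0.60105909,  0.22484222]), 'tool_rot': array([-7.17970033e-04,  9.90576989e-01,  1.36955114e-01, -1.05047853e-04]), 'wrist_force': array([0.57953545, 0.2397584 , 0.15349458]), 'moment': array([ 0.0058921 , -0.00241923,  0.07914315]), 'grasp_force': 0.0, 'opening': 0.09204303558048606}
scene [[477.83486004   0.         321.82337025]
 [  0.         477.83486004 243.2208788 ]
 [  0.           0.           1.        ]] [ 1.40829291 -0.07072342  0.71027463] [-0.32463936  0.64201002  0.62298839 -0.30711217]
top [[506.61336465   0.         319.70283504]
 [  0.         506.61336465 239.63621637]
 [  0.           0.           1.        ]] [ 0.44475619 -0.02525129  1.05178689] [ 0.03564934 -0.69974796  0.7111217  -0.05820521]
```

View pics/top0.png

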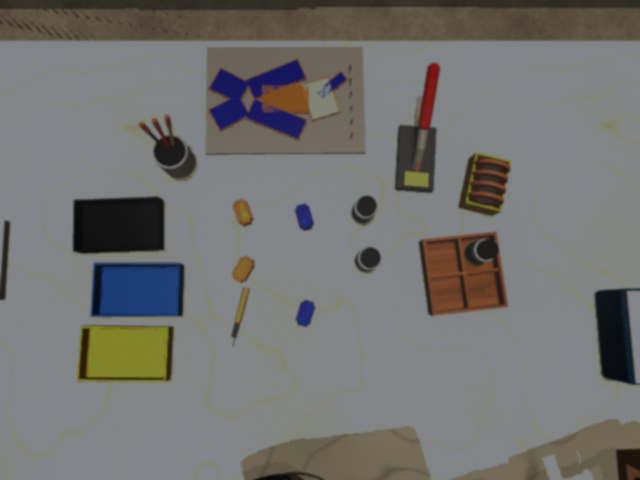

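View pics/scene0.png

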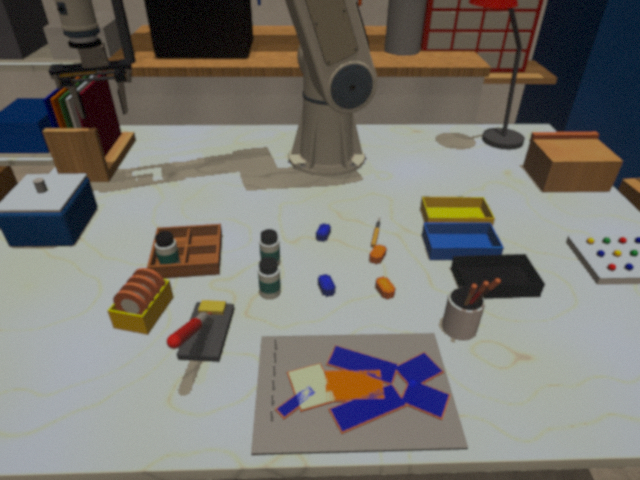

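The top view shows two amber chunks at (243,212) and (243,268), and two blue chunks at (304,216) and (305,313). The cutter is at (240,317), with no marker present. Two loose bottles stand at (365,208) and (368,259), and the stored one is in the crate's upper-right cell at (484,250). The bins are black (118,224), blue (137,290) and yellow (125,353).

```bash
cat > h.py <<'E'
import numpy as np, cv2
from scipy.spatial.transform import Rotation as R
def rot(f): q=f["rotation"]; return R.from_quat([q[1],q[2],q[3],q[0]]).as_matrix()
def ray(f,uv,z):
    uv=np.atleast_2d(uv).astype(float); K=f["intrinsics"]
    d=np.c_[(uv-K[:2,2])/K[0,0],np.ones(len(uv))]@rot(f).T; o=f["origin"]
    return o+d*((z-o[2])/d[:,2])[:,None]
def cloud(f):
    v,u=np.mgrid[:480,:640]; K=f["intrinsics"]; z=f["z_map"]
    p=np.dstack([(u-K[0,2])/K[0,0]*z,(v-K[1,2])/K[1,1]*z,z])@rot(f).T+f["origin"]
    p[z==0]=np.nan; return p
def rect(P):   # centre, long dir angle (deg), sizes mm, from Nx3 world points
    c,(a,b),t=cv2.minAreaRect((P[:,:2]*1000).astype(np.float32))
    if a<b: a,b,t=b,a,t+90
    return np.round(c,1),round(a,1),round(b,1),round((t+90)%180-90,1)
def measure(f,box=(180,165,400,365)):
    hsv=cv2.cvtColor(f["frame"],cv2.COLOR_BGR2HSV); P=cloud(f)
    x0,y0,x1,y1=box; roi=np.zeros((480,640),np.uint8); roi[y0:y1,x0:x1]=255
    for n,lo,hi,z in [("blue",(112,120,40),(130,255,255),.018),("amber/brass",(5,110,60),(30,255,255),.016),("dark",(0,0,0),(180,255,50),.08)]:
        m=cv2.inRange(hsv,lo,hi)&roi
        for c in cv2.findContours(m,cv2.RETR_EXTERNAL,cv2.CHAIN_APPROX_NONE)[0]:
            if cv2.contourArea(c)<25: continue
            q=np.zeros_like(m); cv2.drawContours(q,[c],-1,255,-1); k=q>0
            print(n,"px",c[:,0].mean(0).round(),"rect",*rect(ray(f,c[:,0],z)),"zmax",np.nanpercentile(P[k][:,2],90).round(3),"cloud mean top",(1000*np.nanmedian(P[k&(P[...,2]>np.nanpercentile(P[k][:,2],90)-.008)],0)).round(1))
E
python3 - <<'E'
from h import *
f=dict(np.load("top0.npz")); P=cloud(f)
measure(f)
hsv=cv2.cvtColor(f["frame"],cv2.COLOR_BGR2HSV)
print(hsv[216,304],hsv[212,243],hsv[290,137],hsv[353,125],hsv[330,236],hsv[340,234],hsv[300,243],hsv[290,440])
print("table z",np.nanmedian(P[380:420,100:300,2]))
for n,(x0,y0,x1,y1),zl in [("black",(60,185,180,258),.03),("blue",(80,258,195,322),.03),("yellow",(65,320,185,390),.03),("crate",(410,225,515,320),.028),("bottles",(345,185,390,280),.075),("stored",(460,230,505,270),.075),("disp",(455,145,520,225),.03),("iron",(390,50,450,200),.03),("pot",(130,105,205,190),.03)]:
    p=P[y0:y1,x0:x1].reshape(-1,3); p=p[(p[:,2]>zl)]
    print(n,len(p),*rect(p),"z",np.percentile(p[:,2],[10,50,98]).round(3))
E
```

```text
blue px [305. 313.] rect [433.9 -26.9] 48.0 26.2 -19.3 zmax 0.025 cloud mean top [433.8 -27.1  22.7]
blue px [304. 216.] rect [632.  -27.6] 49.9 26.5 15.0 zmax 0.025 cloud mean top [630.8 -27.8  22.9]
amber/brass px [241. 306.] rect [451.2 100.9] 69.1 10.5 -14.7 zmax 0.016 cloud mean top [452.  101.5  13.9]
amber/brass px [243. 269.] rect [525.1  98.5] 49.3 29.5 -29.6 zmax 0.025 cloud mean top [524.4  97.5  22.6]
amber/brass px [242. 212.] rect [642.8  99.4] 52.7 28.6 18.2 zmax 0.025 cloud mean top [641.5  99.1  23. ]
dark px [181. 289.] rect [483.1 207.2] 92.6 3.8 1.0 zmax 0.027 cloud mean top [505.8 222.2  24.3]
dark px [370. 257.] rect [ 538.7 -153.7] 34.6 32.7 -46.4 zmax 0.088 cloud mean top [ 538.4 -153.2   86. ]
dark px [359. 218.] rect [ 616.2 -135. ] 33.2 12.9 60.7 zmax 0.048 cloud mean top [ 622.4 -136.1   46.3]
dark px [366. 206.] rect [ 640.  -149.7] 36.7 33.3 -27.6 zmax 0.088 cloud mean top [ 638.7 -149.    85.8]
dark px [186. 169.] rect [715.7 200.7] 25.2 20.0 -89.2 zmax 0.059 cloud mean top [727.8 212.7  58.5]
[118 172 111] [ 24 162 129] [109 196 117] [ 31 180 132] [23 21 49] [ 36  12 105] [ 24 147 128] [ 11 159 104]
table z 0.0004941432499808718
black 775 [619.  349.3] 171.5 105.8 -88.3 z [0.033 0.038 0.042]
blue 668 [487.4 307.1] 171.4 102.7 89.0 z [0.034 0.038 0.042]
yellow 772 [363.  327.8] 171.7 105.2 88.4 z [0.033 0.038 0.042]
crate 2094 [ 509.3 -350.1] 155.8 154.3 -84.8 z [0.031 0.037 0.094]
bottles 635 [ 589.7 -151.7] 139.2 38.7 2.4 z [0.083 0.086 0.089]
stored 367 [ 550.4 -381.5] 39.5 38.6 49.9 z [0.085 0.091 0.095]
disp 2045 [ 694.6 -404.9] 112.2 76.4 -14.9 z [0.039 0.056 0.088]
iron 1286 [ 797.4 -264.5] 213.8 48.7 -2.4 z [0.034 0.098 0.147]
pot 1540 [757.1 235. ] 77.3 69.3 13.4 z [0.057 0.082 0.155]
```

```bash
cat > go.py <<'E'
# python3 go.py heading x y z [x y z ...] (deg, mm): turn wanted, then slides in tool axes (cm) after it
import sys, numpy as np
from scipy.spatial.transform import Rotation as R
from rig import get_state
s=get_state(); q=s["tool_rot"]; M=R.from_quat([q[1],q[2],q[3],q[0]])
h=np.radians(float(sys.argv[1])); T=R.from_matrix([[np.cos(h),np.sin(h),0],[np.sin(h),-np.cos(h),0],[0,0,-1]])
p=s["ee_pos"]; print("t",round(s["clock"],1),"at",(1000*p).round(1),"heading",np.degrees(np.arctan2(*M.as_matrix()[[1,0],0])).round(1),"open",round(s["opening"]*1000,1),"j",s["joint_positions"].round(2))
print("turn",(M.inv()*T).as_rotvec().round(3))
a=list(map(float,sys.argv[2:]))
for i in range(0,len(a),3):
    g=np.array(a[i:i+3])/1000; d=T.inv().apply(g-p)*100; n=int(np.ceil(np.linalg.norm(d)/4.8)); print("slide",d.round(2),"rows",n,"each",(d/max(n,1)).round(3)); p=g
E
python3 go.py 5.2 538.5 -153.3 180 538.5 -153.3 47
```

```text
t 0.1 at [ 169.5 -601.2  225. ] heading 15.7 open 92.0 j [-1.3   0.35  1.63 -0.    1.16 -0.  ]
turn [-0.001  0.     0.184]
slide [ 40.81 -41.26   4.5 ] rows 13 each [ 3.139 -3.174  0.346]
slide [ 0.   0.  13.3] rows 3 each [0.    0.    4.433]
```

Call:
{"name": "arm_command", "arguments": {
  "increments": [
    {"slide":[0,0,0],"dr":[0,0,0.092],"grip":0},
    {"slide":[0,0,0],"dr":[0,0,0.092],"grip":0},
    {"slide":[2.9,-2.95,0.32],"dr":[0,0,0],"grip":0},
    {"slide":[2.9,-2.95,0.32],"dr":[0,0,0],"grip":0},
    {"slide":[2.9,-2.95,0.32],"dr":[0,0,0],"grip":0},
    {"slide":[2.9,-2.95,0.32],"dr":[0,0,0],"grip":0},
    {"slide":[2.9,-2.95,0.32],"dr":[0,0,0],"grip":0},
    {"slide":[2.9,-2.95,0.32],"dr":[0,0,0],"grip":0},
    {"slide":[2.9,-2.95,0.32],"dr":[0,0,0],"grip":0},
    {"slide":[2.9,-2.95,0.32],"dr":[0,0,0],"grip":0},
    {"slide":[2.9,-2.95,0.32],"dr":[0,0,0],"grip":0},
    {"slide":[2.9,-2.95,0.32],"dr":[0,0,0],"grip":0},
    {"slide":[2.9,-2.95,0.32],"dr":[0,0,0],"grip":0},
    {"slide":[2.9,-2.95,0.32],"dr":[0,0,0],"grip":0},
    {"slide":[2.9,-2.95,0.32],"dr":[0,0,0],"grip":0},
    {"slide":[2.9,-2.95,0.32],"dr":[0,0,0],"grip":0},
    {"slide":[0,0,0],"dr":[0,0,0],"grip":0},
    {"slide":[0,0,0],"dr":[0,0,0],"grip":0}
  ]
}}

```text
clock: 1.9
ee_pos: [0.5363, -0.1528, 0.1803]
tool_rot: [-0.0, 0.999, 0.046, -0.001]
wrist_force: [-0.6, -0.9, 0.8]
opening: 0.0919
grasp_force: 0.0
```

```bash
python3 go.py 5.2 538.5 -153.3 180 538.5 -153.3 47
```

```text
t 1.9 at [ 536.3 -152.8  180.3] heading 5.3 open 91.9 j [-0.28  0.3   1.82 -0.    1.02  1.2 ]
turn [-0.     0.001  0.002]
slide [0.21 0.07 0.03] rows 1 each [0.213 0.069 0.027]
slide [ 0.   0.  13.3] rows 3 each [0.    0.    4.433]
```

Call:
{"name": "arm_command", "arguments": {
  "increments": [
    {"slide":[0.2,0.05,4],"dr":[0,0,0],"grip":0},
    {"slide":[0,0,4],"dr":[0,0,0],"grip":0},
    {"slide":[0,0,3.3],"dr":[0,0,0],"grip":0},
    {"slide":[0,0,2],"dr":[0,0,0],"grip":0},
    {"slide":[0,0,0],"dr":[0,0,0],"grip":0},
    {"slide":[0,0,0],"dr":[0,0,0],"grip":255},
    {"slide":[0,0,0],"dr":[0,0,0],"grip":255},
    {"slide":[0,0,0],"dr":[0,0,0],"grip":255},
    {"slide":[0,0,0],"dr":[0,0,0],"grip":255},
    {"slide":[0,0,0],"dr":[0,0,0],"grip":255},
    {"slide":[0,0,0],"dr":[0,0,0],"grip":255},
    {"slide":[0,0,0],"dr":[0,0,0],"grip":255},
    {"slide":[0,0,0],"dr":[0,0,0],"grip":255}
  ]
}}

```text
clock: 3.2
ee_pos: [0.5387, -0.1538, 0.0481]
tool_rot: [0.0, 0.999, 0.045, 0.0]
wrist_force: [-1.2, -0.4, 4.9]
opening: 0.0453
grasp_force: 30.0
```

```bash
python3 go.py 5.2 538.5 -153.3 180 475.8 -390.3 180 475.8 -390.3 55
```

```text
t 3.2 at [ 538.7 -153.8   48.1] heading 5.2 open 45.3 j [-0.28  0.48  1.9  -0.    0.75  1.2 ]
turn [ 0. -0.  0.]
slide [-1.000e-02 -5.000e-02 -1.319e+01] rows 3 each [-0.005 -0.016 -4.398]
slide [-8.39 23.03  0.  ] rows 6 each [-1.399  3.839  0.   ]
slide [ 0.   0.  12.5] rows 3 each [0.    0.    4.167]
```

Gripped (45 mm). Lift and carry above cell (−,−).

Call:
{"name": "arm_command", "arguments": {
  "increments": [
    {"slide":[0,0,-3],"dr":[0,0,0],"grip":255},
    {"slide":[0,0,-3.5],"dr":[0,0,0],"grip":255},
    {"slide":[0,0,-3.5],"dr":[0,0,0],"grip":255},
    {"slide":[0,0,-3.2],"dr":[0,0,0],"grip":255},
    {"slide":[-0.7,1.9,0],"dr":[0,0,0],"grip":255},
    {"slide":[-1.1,3,0],"dr":[0,0,0],"grip":255},
    {"slide":[-1.1,3,0],"dr":[0,0,0],"grip":255},
    {"slide":[-1.1,3,0],"dr":[0,0,0],"grip":255},
    {"slide":[-1.1,3,0],"dr":[0,0,0],"grip":255},
    {"slide":[-1.1,3,0],"dr":[0,0,0],"grip":255},
    {"slide":[-1.1,3,0],"dr":[0,0,0],"grip":255},
    {"slide":[-1.1,3.1,0],"dr":[0,0,0],"grip":255},
    {"slide":[0,0,0],"dr":[0,0,0],"grip":255},
    {"slide":[0,0,4],"dr":[0,0,0],"grip":255},
    {"slide":[0,0,0],"dr":[0,0,0],"grip":255},
    {"slide":[0,0,0],"dr":[0,0,0],"grip":255}
  ]
}}

```text
clock: 4.8
ee_pos: [0.4752, -0.3893, 0.1393]
tool_rot: [-0.001, 0.999, 0.046, -0.001]
wrist_force: [0.3, 0.2, -1.1]
opening: 0.0455
grasp_force: 30.0
```

```bash
python3 go.py 5.2 475.8 -390.3 55; python3 - <<'E'
from rig import eyes
import cv2
f=eyes.grab_frame("scene"); cv2.imwrite("pics/c1.png",cv2.resize(f["frame"][150:330,90:330],None,fx=3,fy=3))
E
```

```text
t 4.8 at [ 475.2 -389.3  139.3] heading 5.2 open 45.5 j [-0.69  0.43  1.73  0.    0.99  0.79]
turn [-0.002  0.002  0.   ]
slide [0.05 0.1  8.43] rows 2 each [0.025 0.052 4.213]
```

View pics/c1.png

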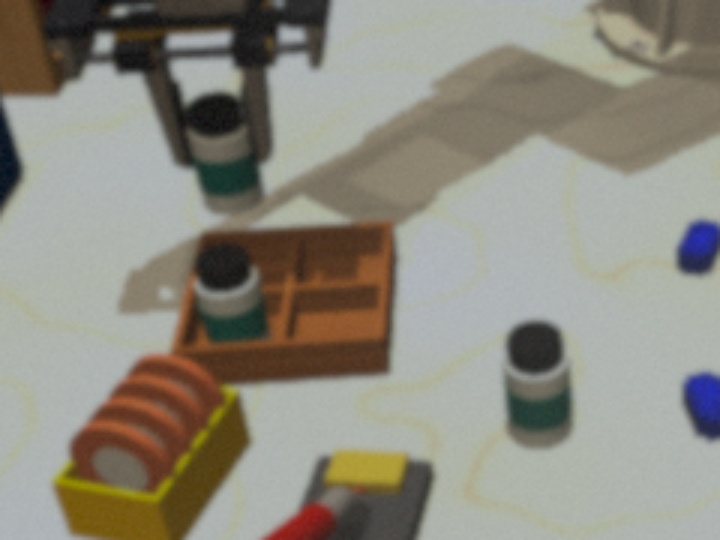

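The crop shows the bottle hanging upright in the gripper at (220,155), above the back-left cell. The stored bottle stands at (230,290).

Call:
{"name": "arm_command", "arguments": {
  "increments": [
    {"slide":[0.05,0.1,3],"dr":[0,0,0],"grip":255},
    {"slide":[0,0,3],"dr":[0,0,0],"grip":255},
    {"slide":[0,0,1.5],"dr":[0,0,0],"grip":255},
    {"slide":[0,0,0.8],"dr":[0,0,0],"grip":255},
    {"slide":[0,0,0],"dr":[0,0,0],"grip":255},
    {"slide":[0,0,0],"dr":[0,0,0],"grip":255},
    {"slide":[0,0,0],"dr":[0,0,0],"grip":95},
    {"slide":[0,0,0],"dr":[0,0,0],"grip":85},
    {"slide":[0,0,0],"dr":[0,0,0],"grip":85},
    {"slide":[0,0,0],"dr":[0,0,0],"grip":85},
    {"slide":[0,0,-3],"dr":[0,0,0],"grip":85},
    {"slide":[0,0,-4],"dr":[0,0,0],"grip":85},
    {"slide":[0,0,-4],"dr":[0,0,0],"grip":85},
    {"slide":[0,0,-3],"dr":[0,0,0],"grip":85},
    {"slide":[0,0,0],"dr":[0,0,0],"grip":0}
  ]
}}

```text
clock: 6.35
ee_pos: [0.4784, -0.3931, 0.2017]
tool_rot: [0.003, 0.999, 0.045, 0.003]
wrist_force: [-0.3, -0.0, -0.8]
opening: 0.0677
grasp_force: 0.0
```

```bash
python3 go.py 95.2 638.8 -149 196 638.8 -149 47
```

```text
t 6.3 at [ 478.4 -393.1  201.7] heading 5.2 open 67.7 j [-0.69  0.36  1.68  0.    1.1   0.79]
turn [ 0.009 -0.    -1.571]
slide [22.85 18.19  0.57] rows 7 each [3.265 2.599 0.082]
slide [ 0.   0.  14.9] rows 4 each [0.    0.    3.725]
```

Call:
{"name": "arm_command", "arguments": {
  "increments": [
    {"slide":[0,0,0],"dr":[0,0,-0.143],"grip":0},
    {"slide":[0,0,0],"dr":[0,0,-0.143],"grip":0},
    {"slide":[0,0,0],"dr":[0,0,-0.143],"grip":0},
    {"slide":[0,0,0],"dr":[0,0,-0.143],"grip":0},
    {"slide":[0,0,0],"dr":[0,0,-0.143],"grip":0},
    {"slide":[0,0,0],"dr":[0,0,-0.143],"grip":0},
    {"slide":[0,0,0],"dr":[0,0,-0.143],"grip":0},
    {"slide":[0,0,0],"dr":[0,0,-0.143],"grip":0},
    {"slide":[0,0,0],"dr":[0,0,-0.143],"grip":0},
    {"slide":[0,0,0],"dr":[0,0,-0.143],"grip":0},
    {"slide":[0,0,0],"dr":[0,0,-0.143],"grip":0},
    {"slide":[2.86,2.27,0],"dr":[0,0,0],"grip":0},
    {"slide":[2.86,2.27,0],"dr":[0,0,0],"grip":0},
    {"slide":[2.86,2.27,0],"dr":[0,0,0],"grip":0},
    {"slide":[2.86,2.27,0],"dr":[0,0,0],"grip":0},
    {"slide":[2.86,2.27,0],"dr":[0,0,0],"grip":0},
    {"slide":[2.86,2.27,0],"dr":[0,0,0],"grip":0},
    {"slide":[2.86,2.27,0],"dr":[0,0,0],"grip":0},
    {"slide":[2.86,2.27,0],"dr":[0,0,0],"grip":0},
    {"slide":[0,0,0],"dr":[0,0,0],"grip":0}
  ]
}}

```text
clock: 8.35
ee_pos: [0.6375, -0.1431, 0.1957]
tool_rot: [-0.0, 0.672, 0.74, 0.0]
wrist_force: [-0.1, -0.6, 1.1]
opening: 0.092
grasp_force: 0.0
```

```bash
python3 go.py 95.2 638.8 -149 47; python3 - <<'E'
from h import *
from rig import eyes
f=eyes.grab_frame("scene"); cv2.imwrite("pics/c2.png",f["frame"])
E
```

```text
t 8.3 at [ 637.5 -143.1  195.7] heading 95.5 open 92.0 j [-0.22  0.42  1.6   0.    1.12 -0.32]
turn [ 0.    -0.001  0.005]
slide [-0.6   0.08 14.87] rows 4 each [-0.15   0.02   3.719]
```

View pics/c2.png

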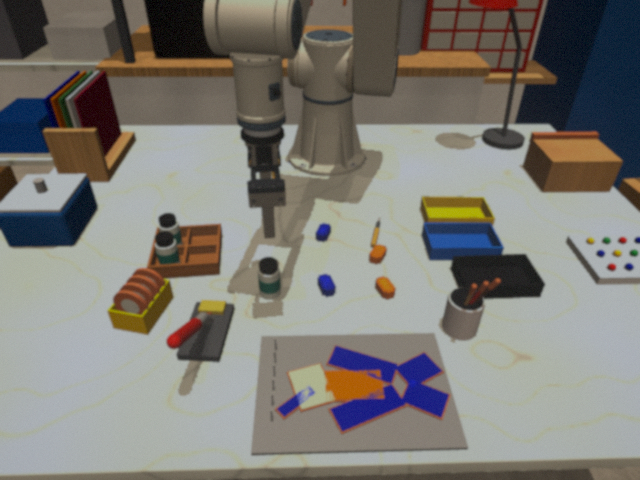

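The first bottle now stands in the back-left cell at (168,227), behind the stored one. The gripper is above bottle B at (269,278).

Call:
{"name": "arm_command", "arguments": {
  "increments": [
    {"slide":[-0.6,0.1,3.5],"dr":[0,0,0],"grip":0},
    {"slide":[0,0,4],"dr":[0,0,0],"grip":0},
    {"slide":[0,0,4],"dr":[0,0,0],"grip":0},
    {"slide":[0,0,3.3],"dr":[0,0,0],"grip":0},
    {"slide":[0,0,0],"dr":[0,0,0],"grip":0},
    {"slide":[0,0,0],"dr":[0,0,0],"grip":255},
    {"slide":[0,0,0],"dr":[0,0,0],"grip":255},
    {"slide":[0,0,0],"dr":[0,0,0],"grip":255},
    {"slide":[0,0,0],"dr":[0,0,0],"grip":255},
    {"slide":[0,0,0],"dr":[0,0,0],"grip":255},
    {"slide":[0,0,0],"dr":[0,0,0],"grip":255},
    {"slide":[0,0,0],"dr":[0,0,0],"grip":255},
    {"slide":[0,0,0],"dr":[0,0,0],"grip":255}
  ]
}}

```text
clock: 9.7
ee_pos: [0.638, -0.1526, 0.0494]
tool_rot: [0.001, 0.673, 0.739, 0.0]
wrist_force: [0.7, 1.1, 5.8]
opening: 0.0452
grasp_force: 30.0
```

```bash
python3 go.py 95.2 638.8 -149 180 542.8 -309.9 180 542.8 -309.9 55
```

```text
t 9.7 at [ 638.  -152.6   49.4] heading 95.3 open 45.2 j [-0.24  0.6   1.68  0.    0.86 -0.33]
turn [0.001 0.    0.002]
slide [  0.36   0.11 -13.06] rows 3 each [ 0.119  0.036 -4.353]
slide [-15.15 -11.02   0.  ] rows 4 each [-3.788 -2.755  0.   ]
slide [ 0.   0.  12.5] rows 3 each [0.    0.    4.167]
```

Call:
{"name": "arm_command", "arguments": {
  "increments": [
    {"slide":[0,0,-3],"dr":[0,0,0],"grip":255},
    {"slide":[0,0,-3.5],"dr":[0,0,0],"grip":255},
    {"slide":[0,0,-3.5],"dr":[0,0,0],"grip":255},
    {"slide":[0,0,-3],"dr":[0,0,0],"grip":255},
    {"slide":[-1.9,-1.37,0],"dr":[0,0,0],"grip":255},
    {"slide":[-1.9,-1.37,0],"dr":[0,0,0],"grip":255},
    {"slide":[-1.9,-1.37,0],"dr":[0,0,0],"grip":255},
    {"slide":[-1.9,-1.37,0],"dr":[0,0,0],"grip":255},
    {"slide":[-1.9,-1.37,0],"dr":[0,0,0],"grip":255},
    {"slide":[-1.9,-1.37,0],"dr":[0,0,0],"grip":255},
    {"slide":[-1.9,-1.37,0],"dr":[0,0,0],"grip":255},
    {"slide":[-1.9,-1.37,0],"dr":[0,0,0],"grip":255},
    {"slide":[0,0,4],"dr":[0,0,0],"grip":255},
    {"slide":[0,0,0],"dr":[0,0,0],"grip":255},
    {"slide":[0,0,0],"dr":[0,0,0],"grip":255}
  ]
}}

```text
clock: 11.2
ee_pos: [0.5416, -0.3134, 0.1381]
tool_rot: [-0.002, 0.674, 0.739, -0.0]
wrist_force: [-0.2, -0.4, -0.5]
opening: 0.0453
grasp_force: 30.0
```

```bash
python3 go.py 95.2 542.8 -312 56; python3 - <<'E'
from rig import eyes
import cv2
f=eyes.grab_frame("scene"); cv2.imwrite("pics/c3.png",cv2.resize(f["frame"][150:330,90:330],None,fx=3,fy=3))
E
```

```text
t 11.2 at [ 541.6 -313.4  138.1] heading 95.3 open 45.3 j [-0.53  0.45  1.7   0.    0.99 -0.62]
turn [-0.002 -0.002  0.002]
slide [0.13 0.14 8.21] rows 2 each [0.066 0.068 4.107]
```

View pics/c3.png

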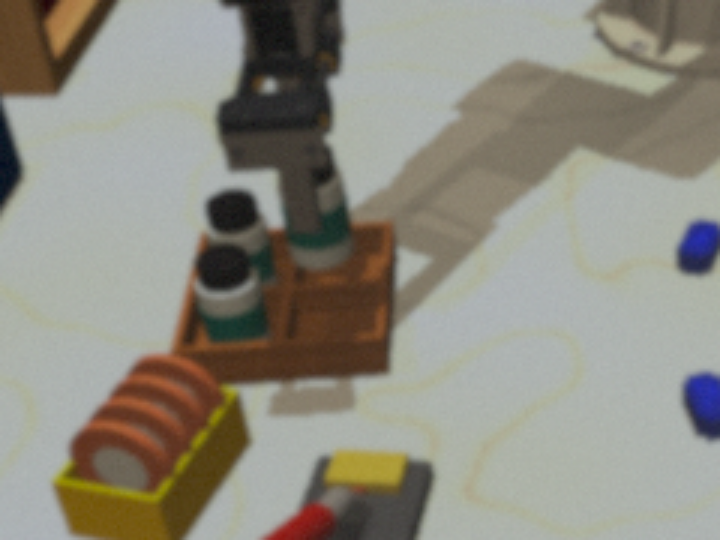

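The bottle (320,220) hangs over the front-right cell with the finger in front of it. The first bottle and the stored one are upright at (235,235) and (230,290).

Call:
{"name": "arm_command", "arguments": {
  "increments": [
    {"slide":[0.05,0.1,3],"dr":[0,0,0],"grip":255},
    {"slide":[0,0,3],"dr":[0,0,0],"grip":255},
    {"slide":[0,0,1.4],"dr":[0,0,0],"grip":255},
    {"slide":[0,0,0.6],"dr":[0,0,0],"grip":255},
    {"slide":[0,0,0],"dr":[0,0,0],"grip":255},
    {"slide":[0,0,0],"dr":[0,0,0],"grip":255},
    {"slide":[0,0,0],"dr":[0,0,0],"grip":95},
    {"slide":[0,0,0],"dr":[0,0,0],"grip":85},
    {"slide":[0,0,0],"dr":[0,0,0],"grip":85},
    {"slide":[0,0,0],"dr":[0,0,0],"grip":85},
    {"slide":[0,0,-3],"dr":[0,0,0],"grip":85},
    {"slide":[0,0,-4],"dr":[0,0,0],"grip":85},
    {"slide":[0,0,-4],"dr":[0,0,0],"grip":85},
    {"slide":[0,0,-3],"dr":[0,0,0],"grip":85},
    {"slide":[0,0,0],"dr":[0,0,0],"grip":0}
  ]
}}

```text
clock: 12.75
ee_pos: [0.5457, -0.3149, 0.2038]
tool_rot: [0.004, 0.673, 0.739, 0.001]
wrist_force: [-0.0, -0.5, 0.5]
opening: 0.0674
grasp_force: 0.0
```

```bash
python3 go.py 15 631 -27.8 150; python3 - <<'E'
from h import *
from rig import eyes
f=eyes.grab_frame("top"); measure(f,(180,165,345,365))
E
```

```text
t 12.8 at [ 545.7 -314.9  203.8] heading 95.3 open 67.4 j [-0.53  0.38  1.65  0.    1.11 -0.62]
turn [ 8.000e-03 -1.000e-03  1.402e+00]
slide [ 15.67 -25.52   5.38] rows 7 each [ 2.239 -3.646  0.769]
blue px [305. 313.] rect [433.9 -26.9] 48.0 26.2 -19.3 zmax 0.025 cloud mean top [433.8 -27.1  22.8]
blue px [304. 216.] rect [632.  -27.6] 49.9 26.5 15.0 zmax 0.025 cloud mean top [631.2 -27.8  22.8]
amber/brass px [241. 305.] rect [451.4 100.8] 68.6 10.4 -14.9 zmax 0.017 cloud mean top [452.  101.5  13.8]
amber/brass px [243. 269.] rect [525.1  98.5] 49.3 29.5 -29.6 zmax 0.025 cloud mean top [524.4  97.5  22.8]
amber/brass px [242. 212.] rect [642.8  99.4] 52.7 28.6 18.2 zmax 0.025 cloud mean top [641.7  99.2  23. ]
dark px [181. 290.] rect [483.1 207.2] 92.5 3.8 1.0 zmax 0.025 cloud mean top [496.  222.5  21.3]
```

Call:
{"name": "arm_command", "arguments": {
  "increments": [
    {"slide":[0,0,0],"dr":[0,0,0.14],"grip":0},
    {"slide":[0,0,0],"dr":[0,0,0.14],"grip":0},
    {"slide":[0,0,0],"dr":[0,0,0.14],"grip":0},
    {"slide":[0,0,0],"dr":[0,0,0.14],"grip":0},
    {"slide":[0,0,0],"dr":[0,0,0.14],"grip":0},
    {"slide":[0,0,0],"dr":[0,0,0.14],"grip":0},
    {"slide":[0,0,0],"dr":[0,0,0.14],"grip":0},
    {"slide":[0,0,0],"dr":[0,0,0.14],"grip":0},
    {"slide":[0,0,0],"dr":[0,0,0.14],"grip":0},
    {"slide":[0,0,0],"dr":[0,0,0.14],"grip":0},
    {"slide":[1.96,-3.19,0],"dr":[0,0,0],"grip":0},
    {"slide":[1.96,-3.19,0],"dr":[0,0,0],"grip":0},
    {"slide":[1.96,-3.19,0],"dr":[0,0,0],"grip":0},
    {"slide":[1.96,-3.19,0],"dr":[0,0,0],"grip":0},
    {"slide":[1.96,-3.19,1.2],"dr":[0,0,0],"grip":0},
    {"slide":[1.96,-3.19,1.2],"dr":[0,0,0],"grip":0},
    {"slide":[1.96,-3.19,1.4],"dr":[0,0,0],"grip":0},
    {"slide":[1.96,-3.19,1.6],"dr":[0,0,0],"grip":0},
    {"slide":[0,0,0],"dr":[0,0,0],"grip":0},
    {"slide":[0,0,0],"dr":[0,0,0],"grip":0}
  ]
}}

```text
clock: 14.8
ee_pos: [0.6271, -0.0256, 0.143]
tool_rot: [-0.0, 0.991, 0.132, -0.002]
wrist_force: [-0.4, -1.0, 0.5]
opening: 0.0918
grasp_force: 0.0
```

```bash
python3 go.py 15 631.4 -27.8 14
```

```text
t 14.8 at [627.1 -25.6 143. ] heading 15.2 open 91.8 j [-0.04  0.44  1.7  -0.    1.    1.26]
turn [-0.001  0.003  0.004]
slide [ 0.36  0.32 12.9 ] rows 3 each [0.119 0.107 4.301]
```

Call:
{"name": "arm_command", "arguments": {
  "increments": [
    {"slide":[0.35,0.3,4],"dr":[0,0,0],"grip":0},
    {"slide":[0,0,4.5],"dr":[0,0,0],"grip":0},
    {"slide":[0,0,3],"dr":[0,0,0],"grip":0},
    {"slide":[0,0,1.3],"dr":[0,0,0],"grip":0},
    {"slide":[0,0,0],"dr":[0,0,0],"grip":0},
    {"slide":[0,0,0],"dr":[0,0,0],"grip":255},
    {"slide":[0,0,0],"dr":[0,0,0],"grip":255},
    {"slide":[0,0,0],"dr":[0,0,0],"grip":255},
    {"slide":[0,0,0],"dr":[0,0,0],"grip":255},
    {"slide":[0,0,0],"dr":[0,0,0],"grip":255},
    {"slide":[0,0,0],"dr":[0,0,0],"grip":255},
    {"slide":[0,0,0],"dr":[0,0,0],"grip":255},
    {"slide":[0,0,0],"dr":[0,0,0],"grip":255},
    {"slide":[0,0,0],"dr":[0,0,0],"grip":255}
  ]
}}

```text
clock: 16.2
ee_pos: [0.6323, -0.0282, 0.0168]
tool_rot: [-0.0, 0.991, 0.132, -0.0]
wrist_force: [-0.1, 0.5, 0.3]
opening: 0.0294
grasp_force: 30.0
```

```bash
python3 go.py 0 631 -27.8 130 487.4 342 130 487.4 342 26
```

```text
t 16.2 at [632.3 -28.2  16.8] heading 15.1 open 29.4 j [-0.05  0.61  1.75  0.    0.78  1.26]
turn [-0.     0.     0.264]
slide [ -0.13  -0.04 -11.32] rows 3 each [-0.044 -0.013 -3.775]
slide [-14.36 -36.98   0.  ] rows 9 each [-1.596 -4.109  0.   ]
slide [ 0.   0.  10.4] rows 3 each [0.    0.    3.467]
```

Call:
{"name": "arm_command", "arguments": {
  "increments": [
    {"slide":[0,0,-3],"dr":[0,0,0],"grip":255},
    {"slide":[0,0,-3.5],"dr":[0,0,0],"grip":255},
    {"slide":[0,0,-3],"dr":[0,0,0.13],"grip":255},
    {"slide":[0,0,0],"dr":[0,0,0.134],"grip":255},
    {"slide":[-1.44,-3.7,0],"dr":[0,0,0],"grip":255},
    {"slide":[-1.44,-3.7,0],"dr":[0,0,0],"grip":255},
    {"slide":[-1.44,-3.7,0],"dr":[0,0,0],"grip":255},
    {"slide":[-1.44,-3.7,0],"dr":[0,0,0],"grip":255},
    {"slide":[-1.44,-3.7,0],"dr":[0,0,0],"grip":255},
    {"slide":[-1.44,-3.7,0],"dr":[0,0,0],"grip":255},
    {"slide":[-1.44,-3.7,0],"dr":[0,0,0],"grip":255},
    {"slide":[-1.44,-3.7,0],"dr":[0,0,0],"grip":255},
    {"slide":[-1.44,-3.7,0],"dr":[0,0,0],"grip":255},
    {"slide":[-1.44,-3.7,0],"dr":[0,0,0],"grip":255},
    {"slide":[0,0,0],"dr":[0,0,0],"grip":255},
    {"slide":[0,0,0],"dr":[0,0,0],"grip":255}
  ]
}}

```text
clock: 17.8
ee_pos: [0.4879, 0.3422, 0.1116]
tool_rot: [0.0, 1.0, 0.001, -0.0]
wrist_force: [0.0, -0.7, -1.3]
opening: 0.0296
grasp_force: 30.0
```

```bash
python3 go.py 0 487.4 342 28
```

```text
t 17.8 at [487.9 342.2 111.6] heading 0.1 open 29.6 j [ 0.61  0.44  1.79 -0.    0.91  2.18]
turn [0.001 0.    0.002]
slide [-0.05  0.02  8.36] rows 2 each [-0.026  0.009  4.178]
```

Call:
{"name": "arm_command", "arguments": {
  "increments": [
    {"slide":[0,0,4],"dr":[0,0,0],"grip":255},
    {"slide":[0,0,3],"dr":[0,0,0],"grip":255},
    {"slide":[0,0,1.3],"dr":[0,0,0],"grip":255},
    {"slide":[0,0,0],"dr":[0,0,0],"grip":255},
    {"slide":[0,0,0],"dr":[0,0,0],"grip":150},
    {"slide":[0,0,0],"dr":[0,0,0],"grip":145},
    {"slide":[0,0,0],"dr":[0,0,0],"grip":145},
    {"slide":[0,0,0],"dr":[0,0,0],"grip":145},
    {"slide":[0,0,-3],"dr":[0,0,0],"grip":145},
    {"slide":[0,0,-4],"dr":[0,0,0],"grip":145},
    {"slide":[0,0,-4],"dr":[0,0,0],"grip":100}
  ]
}}

```text
clock: 18.9
ee_pos: [0.4881, 0.3417, 0.1402]
tool_rot: [0.0, 1.0, -0.0, -0.0]
wrist_force: [0.6, 0.2, -0.3]
opening: 0.0455
grasp_force: 0.0
```

```bash
python3 go.py -19.3 433.9 -27 120; python3 - <<'E'
from h import *
from rig import eyes
f=eyes.grab_frame("scene"); cv2.imwrite("pics/c4.png",cv2.resize(f["frame"][180:340,300:560],None,fx=3,fy=3))
E
```

```text
t 18.9 at [488.1 341.7 140.2] heading -0.0 open 45.5 j [0.61 0.4  1.77 0.   0.97 2.18]
turn [0.    0.    0.337]
slide [ 7.07 36.58  2.02] rows 8 each [0.884 4.573 0.252]
```

View pics/c4.png

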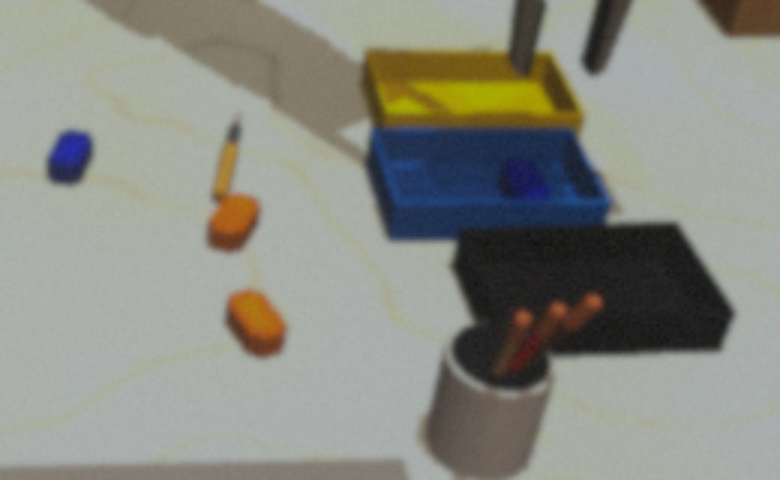

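The crop shows the blue chunk in the blue bin at (522,178). The other pieces are where they were.

Call:
{"name": "arm_command", "arguments": {
  "increments": [
    {"slide":[-0.6,4.1,0],"dr":[0,0,0],"grip":0},
    {"slide":[-0.6,4.1,0],"dr":[0,0,0],"grip":0},
    {"slide":[-0.6,4.1,0],"dr":[0,0,0],"grip":0},
    {"slide":[-0.6,4.1,0],"dr":[0,0,0],"grip":0},
    {"slide":[-0.6,4.1,0],"dr":[0,0,0],"grip":0},
    {"slide":[-0.6,4.1,0],"dr":[0,0,0],"grip":0},
    {"slide":[-0.6,4.1,0],"dr":[0,0,0],"grip":0},
    {"slide":[-0.6,4.1,0],"dr":[0,0,0],"grip":0},
    {"slide":[-0.6,4.1,0],"dr":[0,0,0],"grip":0},
    {"slide":[0,0,1],"dr":[0,0,0.112],"grip":0},
    {"slide":[0,0,1],"dr":[0,0,0.112],"grip":0},
    {"slide":[0,0,0],"dr":[0,0,0.112],"grip":0},
    {"slide":[0,0,0],"dr":[0,0,0],"grip":0},
    {"slide":[0,0,0],"dr":[0,0,0],"grip":0}
  ]
}}

```text
clock: 20.35
ee_pos: [0.4346, -0.0272, 0.1191]
tool_rot: [-0.0, 0.986, -0.166, 0.0]
wrist_force: [0.5, 0.3, 0.9]
opening: 0.0916
grasp_force: 0.0
```

```bash
python3 go.py -19.3 433.9 -27 14
```

```text
t 20.4 at [434.6 -27.2 119.1] heading -19.1 open 91.6 j [-0.07  0.21  2.12 -0.    0.81  1.84]
turn [-0.    -0.001  0.004]
slide [-7.000e-02  1.000e-02  1.051e+01] rows 3 each [-2.300e-02  2.000e-03  3.503e+00]
```

Call:
{"name": "arm_command", "arguments": {
  "increments": [
    {"slide":[0,0,4],"dr":[0,0,0],"grip":0},
    {"slide":[0,0,3.5],"dr":[0,0,0],"grip":0},
    {"slide":[0,0,2],"dr":[0,0,0],"grip":0},
    {"slide":[0,0,1],"dr":[0,0,0],"grip":0},
    {"slide":[0,0,0],"dr":[0,0,0],"grip":0},
    {"slide":[0,0,0],"dr":[0,0,0],"grip":255},
    {"slide":[0,0,0],"dr":[0,0,0],"grip":255},
    {"slide":[0,0,0],"dr":[0,0,0],"grip":255},
    {"slide":[0,0,0],"dr":[0,0,0],"grip":255},
    {"slide":[0,0,0],"dr":[0,0,0],"grip":255},
    {"slide":[0,0,0],"dr":[0,0,0],"grip":255},
    {"slide":[0,0,0],"dr":[0,0,0],"grip":255},
    {"slide":[0,0,0],"dr":[0,0,0],"grip":255},
    {"slide":[0,0,0],"dr":[0,0,0],"grip":255},
    {"slide":[0,0,-3],"dr":[0,0,0],"grip":255},
    {"slide":[0,0,-3.5],"dr":[0,0,0],"grip":255},
    {"slide":[0,0,-3],"dr":[0,0,-0.112],"grip":255},
    {"slide":[0,0,0],"dr":[0,0,-0.112],"grip":255},
    {"slide":[0,0,0],"dr":[0,0,-0.112],"grip":255}
  ]
}}

```text
clock: 22.25
ee_pos: [0.435, -0.0272, 0.1098]
tool_rot: [0.0, 1.0, 0.002, 0.001]
wrist_force: [-0.1, 0.2, -1.0]
opening: 0.0295
grasp_force: 29.9
```

```bash
python3 go.py 0 487.4 272 110
```

```text
t 22.2 at [435.  -27.2 109.8] heading 0.3 open 29.5 j [-0.07  0.22  2.13  0.    0.79  1.5 ]
turn [ 0.    -0.002  0.004]
slide [ 5.240e+00 -2.992e+01 -2.000e-02] rows 7 each [ 7.490e-01 -4.275e+00 -3.000e-03]
```

Call:
{"name": "arm_command", "arguments": {
  "increments": [
    {"slide":[0.6,-3.3,0],"dr":[0,0,0],"grip":255},
    {"slide":[0.6,-3.3,0],"dr":[0,0,0],"grip":255},
    {"slide":[0.6,-3.3,0],"dr":[0,0,0],"grip":255},
    {"slide":[0.6,-3.3,0],"dr":[0,0,0],"grip":255},
    {"slide":[0.6,-3.3,0],"dr":[0,0,0],"grip":255},
    {"slide":[0.6,-3.3,0],"dr":[0,0,0],"grip":255},
    {"slide":[0.6,-3.3,0],"dr":[0,0,0],"grip":255},
    {"slide":[0.6,-3.3,0],"dr":[0,0,0],"grip":255},
    {"slide":[0.6,-3.3,0],"dr":[0,0,0],"grip":255},
    {"slide":[0,0,4],"dr":[0,0,0],"grip":255},
    {"slide":[0,0,3],"dr":[0,0,0],"grip":255},
    {"slide":[0,0,1.2],"dr":[0,0,0],"grip":255},
    {"slide":[0,0,0],"dr":[0,0,0],"grip":255},
    {"slide":[0,0,0],"dr":[0,0,0],"grip":150},
    {"slide":[0,0,0],"dr":[0,0,0],"grip":145},
    {"slide":[0,0,0],"dr":[0,0,0],"grip":145},
    {"slide":[0,0,0],"dr":[0,0,0],"grip":145},
    {"slide":[0,0,-3],"dr":[0,0,0],"grip":145},
    {"slide":[0,0,-4],"dr":[0,0,0],"grip":145},
    {"slide":[0,0,-4],"dr":[0,0,0],"grip":100}
  ]
}}

```text
clock: 24.25
ee_pos: [0.4881, 0.2695, 0.1382]
tool_rot: [0.0, 1.0, -0.0, -0.0]
wrist_force: [0.3, 0.9, 0.7]
opening: 0.0453
grasp_force: 0.0
```

```bash
python3 go.py 0 524.7 98 120; python3 go.py -29.6 524.7 98 120|grep turn; python3 - <<'E'
from h import *
from rig import eyes
f=eyes.grab_frame("top"); measure(f,(90,165,345,365)); cv2.imwrite("pics/c5.png",f["frame"])
E
```

```text
t 24.2 at [488.1 269.5 138.2] heading -0.0 open 45.3 j [0.5  0.35 1.86 0.   0.93 2.07]
turn [ 0.     0.001 -0.   ]
slide [ 3.66 17.15  1.82] rows 4 each [0.916 4.288 0.454]
turn [0.    0.    0.516]
amber/brass px [148. 337.] rect [376.8 294.4] 96.2 74.2 88.9 zmax 0.039 cloud mean top [408.8 245.7  37.8]
amber/brass px [241. 306.] rect [451.2 100.8] 69.1 10.5 -14.9 zmax 0.016 cloud mean top [450.1 101.7  14.1]
amber/brass px [243. 269.] rect [525.1  98.5] 49.2 29.6 -29.2 zmax 0.025 cloud mean top [524.4  97.6  22.8]
amber/brass px [242. 212.] rect [642.8  99.4] 52.7 28.6 18.2 zmax 0.025 cloud mean top [641.7  99.1  22.8]
dark px [169. 346.] rect [378.2 226.9] 65.9 4.6 -1.2 zmax 0.025 cloud mean top [368.9 242.7  22.6]
dark px [180. 290.] rect [482.2 209. ] 94.4 7.5 1.0 zmax 0.034 cloud mean top [475.8 222.5  31.2]
dark px [124. 274.] rect [504.7 297.3] 314.6 161.6 2.4 zmax 0.558 cloud mean top [414.4 159.  572.4]
```

View pics/c5.png

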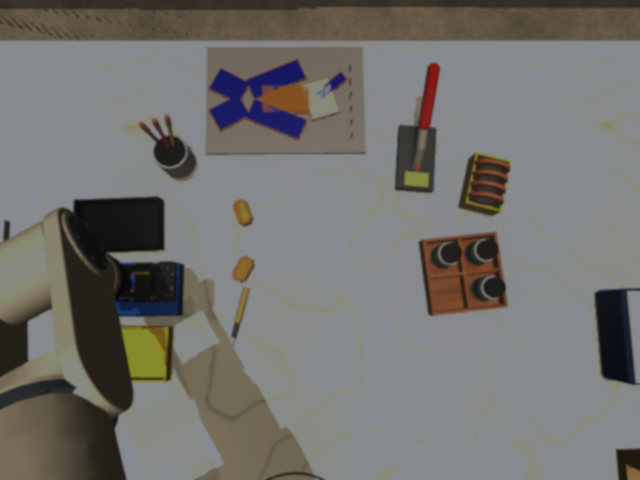

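All three bottles stand in their own cells, at (447,253), (484,250) and (489,288). The ambers and cutter have not moved, and the arm hides the bins.

Call:
{"name": "arm_command", "arguments": {
  "increments": [
    {"slide":[0.73,3.43,0],"dr":[0,0,0],"grip":0},
    {"slide":[0.73,3.43,0],"dr":[0,0,0],"grip":0},
    {"slide":[0.73,3.43,0],"dr":[0,0,0],"grip":0},
    {"slide":[0.73,3.43,0],"dr":[0,0,0],"grip":0},
    {"slide":[0.73,3.43,0],"dr":[0,0,0],"grip":0},
    {"slide":[0,0,1],"dr":[0,0,0.128],"grip":0},
    {"slide":[0,0,1],"dr":[0,0,0.128],"grip":0},
    {"slide":[0,0,0],"dr":[0,0,0.128],"grip":0},
    {"slide":[0,0,0],"dr":[0,0,0.128],"grip":0},
    {"slide":[0,0,0],"dr":[0,0,0],"grip":0},
    {"slide":[0,0,0],"dr":[0,0,0],"grip":0}
  ]
}}

```text
clock: 25.4
ee_pos: [0.525, 0.0983, 0.117]
tool_rot: [-0.0, 0.968, -0.251, 0.0]
wrist_force: [-0.6, 1.2, 1.5]
opening: 0.0919
grasp_force: 0.0
```

```bash
python3 go.py -29.4 524.7 98 14
```

```text
t 25.4 at [525.   98.3 117. ] heading -29.1 open 91.9 j [0.18 0.35 1.92 0.   0.87 2.26]
turn [-0.    -0.     0.005]
slide [-1.00e-02  5.00e-02  1.03e+01] rows 3 each [-0.004  0.015  3.435]
```

Call:
{"name": "arm_command", "arguments": {
  "increments": [
    {"slide":[0,0,4],"dr":[0,0,0],"grip":0},
    {"slide":[0,0,3.5],"dr":[0,0,0],"grip":0},
    {"slide":[0,0,1.8],"dr":[0,0,0],"grip":0},
    {"slide":[0,0,0.9],"dr":[0,0,0],"grip":0},
    {"slide":[0,0,0],"dr":[0,0,0],"grip":0},
    {"slide":[0,0,0],"dr":[0,0,0],"grip":255},
    {"slide":[0,0,0],"dr":[0,0,0],"grip":255},
    {"slide":[0,0,0],"dr":[0,0,0],"grip":255},
    {"slide":[0,0,0],"dr":[0,0,0],"grip":255},
    {"slide":[0,0,0],"dr":[0,0,0],"grip":255},
    {"slide":[0,0,0],"dr":[0,0,0],"grip":255},
    {"slide":[0,0,0],"dr":[0,0,0],"grip":255},
    {"slide":[0,0,0],"dr":[0,0,0],"grip":255},
    {"slide":[0,0,0],"dr":[0,0,0],"grip":255},
    {"slide":[0,0,-3],"dr":[0,0,0],"grip":255},
    {"slide":[0,0,-3.5],"dr":[0,0,0],"grip":255},
    {"slide":[0,0,-3],"dr":[0,0,-0.128],"grip":255},
    {"slide":[0,0,0],"dr":[0,0,-0.128],"grip":255},
    {"slide":[0,0,0],"dr":[0,0,-0.128],"grip":255},
    {"slide":[0,0,0],"dr":[0,0,-0.128],"grip":255}
  ]
}}

```text
clock: 27.4
ee_pos: [0.5248, 0.0983, 0.11]
tool_rot: [-0.0, 1.0, 0.003, 0.0]
wrist_force: [-0.6, -0.4, -0.4]
opening: 0.0297
grasp_force: 30.0
```

```bash
python3 go.py 0 363 362 112
```

```text
t 27.4 at [524.8  98.3 110. ] heading 0.3 open 29.7 j [0.18 0.36 1.93 0.   0.86 1.75]
turn [-0.    -0.     0.005]
slide [-16.18 -26.37  -0.2 ] rows 7 each [-2.312 -3.767 -0.028]
```

Call:
{"name": "arm_command", "arguments": {
  "increments": [
    {"slide":[-1.8,-2.93,0],"dr":[0,0,0],"grip":255},
    {"slide":[-1.8,-2.93,0],"dr":[0,0,0],"grip":255},
    {"slide":[-1.8,-2.93,0],"dr":[0,0,0],"grip":255},
    {"slide":[-1.8,-2.93,0],"dr":[0,0,0],"grip":255},
    {"slide":[-1.8,-2.93,0],"dr":[0,0,0],"grip":255},
    {"slide":[-1.8,-2.93,0],"dr":[0,0,0],"grip":255},
    {"slide":[-1.8,-2.93,0],"dr":[0,0,0],"grip":255},
    {"slide":[-1.8,-2.93,0],"dr":[0,0,0],"grip":255},
    {"slide":[-1.8,-2.93,0],"dr":[0,0,0],"grip":255},
    {"slide":[0,0,4],"dr":[0,0,0],"grip":255},
    {"slide":[0,0,3],"dr":[0,0,0],"grip":255},
    {"slide":[0,0,1.2],"dr":[0,0,0],"grip":255},
    {"slide":[0,0,0],"dr":[0,0,0],"grip":255},
    {"slide":[0,0,0],"dr":[0,0,0],"grip":150},
    {"slide":[0,0,0],"dr":[0,0,0],"grip":145},
    {"slide":[0,0,0],"dr":[0,0,0],"grip":145},
    {"slide":[0,0,0],"dr":[0,0,0],"grip":145},
    {"slide":[0,0,-3],"dr":[0,0,0],"grip":145},
    {"slide":[0,0,-4],"dr":[0,0,0],"grip":145},
    {"slide":[0,0,-4],"dr":[0,0,0],"grip":100}
  ]
}}

```text
clock: 29.4
ee_pos: [0.3627, 0.3617, 0.1392]
tool_rot: [0.0, 1.0, -0.0, -0.0]
wrist_force: [1.1, 0.4, -0.1]
opening: 0.0457
grasp_force: 0.0
```

```bash
python3 - <<'E'
from h import *
from rig import eyes
f=eyes.grab_frame("top"); measure(f,(195,165,345,365))
E
python3 go.py 0 642.2 99.3 125; python3 go.py 18.2 642.2 99.3 125|grep turn
```

```text
amber/brass px [241. 306.] rect [451.2 100.8] 69.1 10.5 -14.9 zmax 0.017 cloud mean top [452.  101.6  13.5]
amber/brass px [242. 212.] rect [643.1  99.5] 52.0 28.6 18.2 zmax 0.025 cloud mean top [641.7  99.3  22.9]
t 29.4 at [365.2 364.2 145.4] heading -0.0 open 49.7 j [0.78 0.28 1.95 0.   0.91 2.35]
turn [-0.006 -0.006 -0.   ]
slide [27.7  26.49  2.04] rows 8 each [3.462 3.312 0.255]
turn [-0.005 -0.006 -0.318]
```

Call:
{"name": "arm_command", "arguments": {
  "increments": [
    {"slide":[3.09,2.93,0],"dr":[0,0,0],"grip":0},
    {"slide":[3.09,2.93,0],"dr":[0,0,0],"grip":0},
    {"slide":[3.09,2.93,0],"dr":[0,0,0],"grip":0},
    {"slide":[3.09,2.93,0],"dr":[0,0,0],"grip":0},
    {"slide":[3.09,2.93,0],"dr":[0,0,0],"grip":0},
    {"slide":[3.09,2.93,0],"dr":[0,0,0],"grip":0},
    {"slide":[3.09,2.93,0],"dr":[0,0,0],"grip":0},
    {"slide":[3.09,2.93,0],"dr":[0,0,0],"grip":0},
    {"slide":[3.09,2.93,0],"dr":[0,0,0],"grip":0},
    {"slide":[0,0,1],"dr":[0,0,-0.106],"grip":0},
    {"slide":[0,0,1],"dr":[0,0,-0.106],"grip":0},
    {"slide":[0,0,0],"dr":[0,0,-0.106],"grip":0},
    {"slide":[0,0,0],"dr":[0,0,0],"grip":0},
    {"slide":[0,0,0],"dr":[0,0,0],"grip":0},
    {"slide":[0,0,0],"dr":[0,0,0],"grip":0}
  ]
}}

```text
clock: 30.95
ee_pos: [0.6412, 0.0984, 0.1182]
tool_rot: [0.0, 0.988, 0.157, 0.0]
wrist_force: [0.6, 0.1, -0.1]
opening: 0.0917
grasp_force: 0.0
```

```bash
python3 go.py 18.2 642.3 99.3 14
```

```text
t 30.9 at [641.2  98.4 118.2] heading 18.1 open 91.7 j [ 0.15  0.5   1.67 -0.    0.97  1.41]
turn [ 0.    -0.001 -0.002]
slide [ 0.14 -0.05 10.42] rows 3 each [ 0.046 -0.017  3.473]
```

Call:
{"name": "arm_command", "arguments": {
  "increments": [
    {"slide":[0.1,0,4],"dr":[0,0,0],"grip":0},
    {"slide":[0,0,3.5],"dr":[0,0,0],"grip":0},
    {"slide":[0,0,1.9],"dr":[0,0,0],"grip":0},
    {"slide":[0,0,0.9],"dr":[0,0,0],"grip":0},
    {"slide":[0,0,0],"dr":[0,0,0],"grip":0},
    {"slide":[0,0,0],"dr":[0,0,0],"grip":255},
    {"slide":[0,0,0],"dr":[0,0,0],"grip":255},
    {"slide":[0,0,0],"dr":[0,0,0],"grip":255},
    {"slide":[0,0,0],"dr":[0,0,0],"grip":255},
    {"slide":[0,0,0],"dr":[0,0,0],"grip":255},
    {"slide":[0,0,0],"dr":[0,0,0],"grip":255},
    {"slide":[0,0,0],"dr":[0,0,0],"grip":255},
    {"slide":[0,0,0],"dr":[0,0,0],"grip":255},
    {"slide":[0,0,0],"dr":[0,0,0],"grip":255},
    {"slide":[0,0,-3],"dr":[0,0,0],"grip":255},
    {"slide":[0,0,-3.5],"dr":[0,0,0],"grip":255},
    {"slide":[0,0,-3],"dr":[0,0,0.106],"grip":255},
    {"slide":[0,0,0],"dr":[0,0,0.106],"grip":255},
    {"slide":[0,0,0],"dr":[0,0,0.106],"grip":255},
    {"slide":[0,0,0],"dr":[0,0,0],"grip":255}
  ]
}}

```text
clock: 32.95
ee_pos: [0.6418, 0.0985, 0.11]
tool_rot: [0.0, 1.0, -0.001, 0.0]
wrist_force: [0.2, 0.3, 0.3]
opening: 0.0297
grasp_force: 30.0
```

```bash
python3 go.py 0 363 293 112
```

```text
t 33.0 at [641.8  98.5 110. ] heading -0.1 open 29.7 j [ 0.15  0.51  1.67 -0.    0.96  1.72]
turn [ 0.    -0.    -0.002]
slide [-27.88 -19.45  -0.2 ] rows 8 each [-3.486 -2.431 -0.025]
```

Call:
{"name": "arm_command", "arguments": {
  "increments": [
    {"slide":[-3.1,-2.16,0],"dr":[0,0,0],"grip":255},
    {"slide":[-3.1,-2.16,0],"dr":[0,0,0],"grip":255},
    {"slide":[-3.1,-2.16,0],"dr":[0,0,0],"grip":255},
    {"slide":[-3.1,-2.16,0],"dr":[0,0,0],"grip":255},
    {"slide":[-3.1,-2.16,0],"dr":[0,0,0],"grip":255},
    {"slide":[-3.1,-2.16,0],"dr":[0,0,0],"grip":255},
    {"slide":[-3.1,-2.16,0],"dr":[0,0,0],"grip":255},
    {"slide":[-3.1,-2.16,0],"dr":[0,0,0],"grip":255},
    {"slide":[-3.1,-2.16,0],"dr":[0,0,0],"grip":255},
    {"slide":[0,0,4],"dr":[0,0,0],"grip":255},
    {"slide":[0,0,3],"dr":[0,0,0],"grip":255},
    {"slide":[0,0,1.2],"dr":[0,0,0],"grip":255},
    {"slide":[0,0,0],"dr":[0,0,0],"grip":255},
    {"slide":[0,0,0],"dr":[0,0,0],"grip":150},
    {"slide":[0,0,0],"dr":[0,0,0],"grip":145},
    {"slide":[0,0,0],"dr":[0,0,0],"grip":145},
    {"slide":[0,0,0],"dr":[0,0,0],"grip":145},
    {"slide":[0,0,-3],"dr":[0,0,0],"grip":145},
    {"slide":[0,0,-4],"dr":[0,0,0],"grip":145},
    {"slide":[0,0,-4],"dr":[0,0,0],"grip":100}
  ]
}}

```text
clock: 34.95
ee_pos: [0.3626, 0.2927, 0.1392]
tool_rot: [0.0, 1.0, -0.0, -0.0]
wrist_force: [0.5, 1.7, -0.1]
opening: 0.0458
grasp_force: 0.0
```

```bash
python3 - <<'E'
from h import *
from rig import eyes
f=eyes.grab_frame("top"); measure(f,(195,165,345,365))
P=cloud(f); m=P[280:360,215:265].reshape(-1,3); m=m[(m[:,2]>.006)&(m[:,2]<.05)]; print(len(m),*rect(m))
cv2.imwrite("pics/c6.png",cv2.resize(f["frame"][180:390,50:270],None,fx=2.8,fy=2.8))
E
python3 go.py 0 428 107 125; python3 go.py -14.9 428 107 125|grep turn
```

```text
amber/brass px [241. 306.] rect [451.2 100.8] 69.1 10.5 -14.9 zmax 0.016 cloud mean top [452.  101.8  13.4]
368 [437.   90.1] 144.4 68.2 -20.0
t 35.0 at [365.4 294.9 145. ] heading -0.0 open 49.7 j [ 0.68  0.21  2.04 -0.    0.88  2.25]
turn [-0.005 -0.006 -0.   ]
slide [ 6.26 18.79  2.  ] rows 5 each [1.251 3.758 0.401]
turn [-0.006 -0.005  0.26 ]
```

View pics/c6.png

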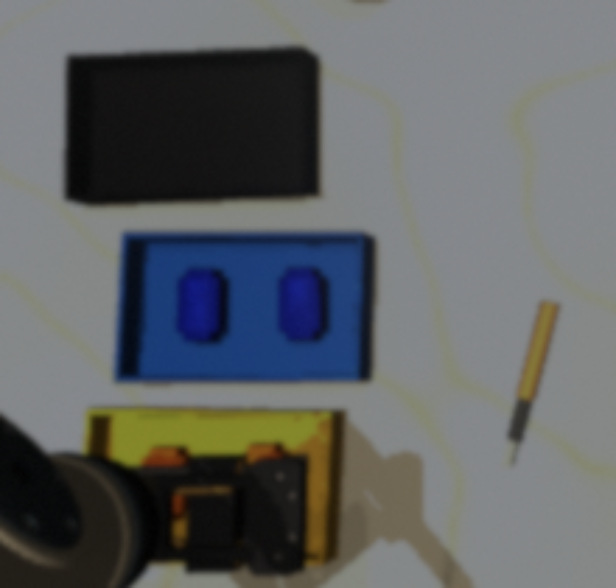

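Both blue chunks lie in the blue bin at (202,305) and (303,303), and two ambers show in the yellow bin. The cutter runs from (550,302) to (513,465), so its centre is near (427,107) mm.

Call:
{"name": "arm_command", "arguments": {
  "increments": [
    {"slide":[1.4,3.75,0],"dr":[0,0,0],"grip":0},
    {"slide":[1.4,3.75,0],"dr":[0,0,0],"grip":0},
    {"slide":[1.4,3.75,0],"dr":[0,0,0],"grip":0},
    {"slide":[1.4,3.75,0],"dr":[0,0,0],"grip":0},
    {"slide":[1.4,3.75,0],"dr":[0,0,0],"grip":0},
    {"slide":[0,0,1],"dr":[0,0,0.13],"grip":0},
    {"slide":[0,0,1],"dr":[0,0,0.13],"grip":0},
    {"slide":[0,0,0],"dr":[0,0,0],"grip":0},
    {"slide":[0,0,0],"dr":[0,0,0],"grip":0},
    {"slide":[0,0,0],"dr":[0,0,0],"grip":0}
  ]
}}

```text
clock: 36.0
ee_pos: [0.4332, 0.1058, 0.1183]
tool_rot: [-0.0, 0.992, -0.128, 0.0]
wrist_force: [-0.1, -0.5, -0.0]
opening: 0.0916
grasp_force: 0.0
```

```bash
python3 go.py -14.9 434 105.5 13; python3 - <<'E'
from h import *
from rig import eyes
f=eyes.grab_frame("scene"); cv2.imwrite("pics/c7.png",cv2.resize(f["frame"][170:310,330:530],None,fx=3.5,fy=3.5))
E
```

```text
t 36.0 at [433.2 105.8 118.3] heading -14.7 open 91.6 j [ 0.24  0.22  2.1  -0.    0.82  2.06]
turn [-0.    -0.001  0.003]
slide [9.000e-02 1.000e-02 1.053e+01] rows 3 each [0.029 0.004 3.509]
```

View pics/c7.png

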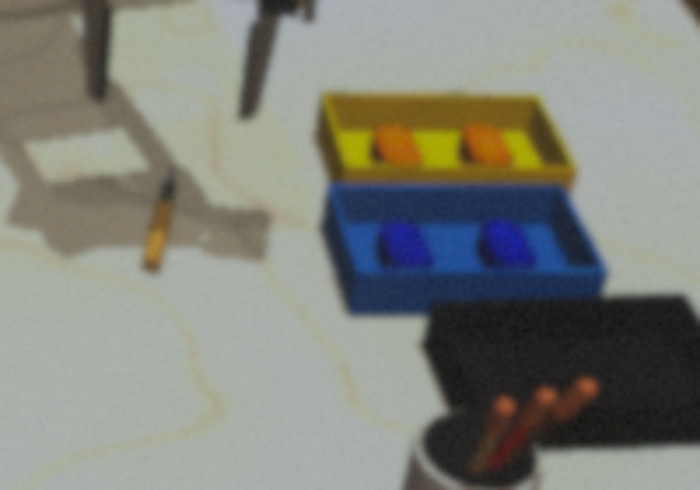

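Both ambers lie in the yellow bin at (395,148) and (487,145), with the blues in theirs. The fingers straddle the cutter at (158,220).

Call:
{"name": "arm_command", "arguments": {
  "increments": [
    {"slide":[0.1,0,4],"dr":[0,0,0],"grip":0},
    {"slide":[0,0,3.5],"dr":[0,0,0],"grip":0},
    {"slide":[0,0,2],"dr":[0,0,0],"grip":0},
    {"slide":[0,0,1],"dr":[0,0,0],"grip":0},
    {"slide":[0,0,0],"dr":[0,0,0],"grip":0},
    {"slide":[0,0,0],"dr":[0,0,0],"grip":255},
    {"slide":[0,0,0],"dr":[0,0,0],"grip":255},
    {"slide":[0,0,0],"dr":[0,0,0],"grip":255},
    {"slide":[0,0,0],"dr":[0,0,0],"grip":255},
    {"slide":[0,0,0],"dr":[0,0,0],"grip":255},
    {"slide":[0,0,0],"dr":[0,0,0],"grip":255},
    {"slide":[0,0,0],"dr":[0,0,0],"grip":255},
    {"slide":[0,0,0],"dr":[0,0,0],"grip":255},
    {"slide":[0,0,0],"dr":[0,0,0],"grip":255},
    {"slide":[0,0,0],"dr":[0,0,0],"grip":255},
    {"slide":[0,0,-3],"dr":[0,0,0],"grip":255},
    {"slide":[0,0,-3.5],"dr":[0,0,0],"grip":255},
    {"slide":[0,0,-3],"dr":[0,0,0],"grip":255},
    {"slide":[0,0,0],"dr":[0,0,0],"grip":255}
  ]
}}

```text
clock: 37.95
ee_pos: [0.4363, 0.1058, 0.111]
tool_rot: [-0.001, 0.992, -0.13, 0.003]
wrist_force: [0.4, 1.2, -1.1]
opening: 0.0138
grasp_force: 30.0
```

```bash
python3 go.py 90 619 355 112
```

```text
t 38.0 at [436.3 105.8 111. ] heading -14.9 open 13.8 j [ 0.23  0.24  2.11 -0.    0.79  2.07]
turn [ 0.003 -0.006 -1.831]
slide [24.92 18.27 -0.1 ] rows 7 each [ 3.56   2.611 -0.014]
```

Call:
{"name": "arm_command", "arguments": {
  "increments": [
    {"slide":[0,0,0],"dr":[0,0,-0.1408],"grip":255},
    {"slide":[0,0,0],"dr":[0,0,-0.1408],"grip":255},
    {"slide":[0,0,0],"dr":[0,0,-0.1408],"grip":255},
    {"slide":[0,0,0],"dr":[0,0,-0.1408],"grip":255},
    {"slide":[0,0,0],"dr":[0,0,-0.1408],"grip":255},
    {"slide":[0,0,0],"dr":[0,0,-0.1408],"grip":255},
    {"slide":[0,0,0],"dr":[0,0,-0.1408],"grip":255},
    {"slide":[0,0,0],"dr":[0,0,-0.1408],"grip":255},
    {"slide":[0,0,0],"dr":[0,0,-0.1408],"grip":255},
    {"slide":[0,0,0],"dr":[0,0,-0.1408],"grip":255},
    {"slide":[0,0,0],"dr":[0,0,-0.1408],"grip":255},
    {"slide":[0,0,0],"dr":[0,0,-0.1408],"grip":255},
    {"slide":[0,0,0],"dr":[0,0,-0.1408],"grip":255},
    {"slide":[0,0,0],"dr":[0,0,0],"grip":255},
    {"slide":[0,0,0],"dr":[0,0,0],"grip":255}
  ]
}}

```text
clock: 39.45
ee_pos: [0.4335, 0.1052, 0.1072]
tool_rot: [-0.0, 0.709, 0.705, -0.0]
wrist_force: [0.8, -0.2, -0.3]
opening: 0.0137
grasp_force: 30.0
```

```bash
python3 go.py 90 619 355 112
```

```text
t 39.5 at [433.5 105.2 107.2] heading 89.7 open 13.7 j [0.23 0.24 2.11 0.   0.79 0.24]
turn [-0.001  0.    -0.005]
slide [24.98 18.55 -0.48] rows 7 each [ 3.569  2.651 -0.069]
```

Call:
{"name": "arm_command", "arguments": {
  "increments": [
    {"slide":[2.78,2.06,0],"dr":[0,0,0],"grip":255},
    {"slide":[2.78,2.06,0],"dr":[0,0,0],"grip":255},
    {"slide":[2.78,2.06,0],"dr":[0,0,0],"grip":255},
    {"slide":[2.78,2.06,0],"dr":[0,0,0],"grip":255},
    {"slide":[2.78,2.06,0],"dr":[0,0,0],"grip":255},
    {"slide":[2.78,2.06,0],"dr":[0,0,0],"grip":255},
    {"slide":[2.78,2.06,0],"dr":[0,0,0],"grip":255},
    {"slide":[2.78,2.06,0],"dr":[0,0,0],"grip":255},
    {"slide":[2.78,2.06,0],"dr":[0,0,0],"grip":255},
    {"slide":[0,0,0],"dr":[0,0,0],"grip":255},
    {"slide":[0,0,0],"dr":[0,0,0],"grip":255},
    {"slide":[0,0,3],"dr":[0,0,0],"grip":255},
    {"slide":[0,0,0],"dr":[0,0,0],"grip":255}
  ]
}}

```text
clock: 40.75
ee_pos: [0.6164, 0.3529, 0.0742]
tool_rot: [-0.001, 0.708, 0.706, -0.003]
wrist_force: [-1.2, 0.2, -1.4]
opening: 0.0135
grasp_force: 30.0
```

```bash
python3 go.py 90 619 355 28; python3 - <<'E'
from h import *
from rig import eyes
f=eyes.grab_frame("scene"); cv2.imwrite("pics/c8.png",cv2.resize(f["frame"][180:320,400:600],None,fx=3.5,fy=3.5))
E
```

```text
t 40.8 at [616.4 352.9  74.2] heading 89.9 open 13.5 j [ 0.52  0.64  1.53 -0.    0.98  0.52]
turn [-0.006  0.004 -0.003]
slide [0.21 0.26 4.62] rows 1 each [0.208 0.261 4.616]
```

View pics/c8.png

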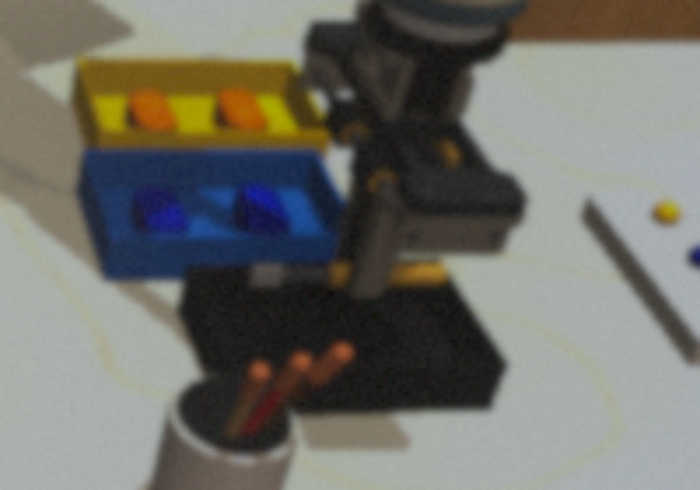

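The held cutter spans (250–445, 272) and lies along the black bin, with its middle about 10 mm to the −y side of the fingers. It fits between the end walls.

Call:
{"name": "arm_command", "arguments": {
  "increments": [
    {"slide":[0.2,0.2,2.5],"dr":[0,0,0],"grip":255},
    {"slide":[0,0,2],"dr":[0,0,0],"grip":255},
    {"slide":[0,0,0],"dr":[0,0,0],"grip":255},
    {"slide":[0,0,0],"dr":[0,0,0],"grip":200},
    {"slide":[0,0,0],"dr":[0,0,0],"grip":185},
    {"slide":[0,0,0],"dr":[0,0,0],"grip":185},
    {"slide":[0,0,0],"dr":[0,0,0],"grip":185},
    {"slide":[0,0,-3],"dr":[0,0,0],"grip":185},
    {"slide":[0,0,-4],"dr":[0,0,0],"grip":185},
    {"slide":[0,0,-4],"dr":[0,0,0],"grip":185},
    {"slide":[0,3,-2],"dr":[0,0,0],"grip":185},
    {"slide":[-4,-1,-1],"dr":[0,0,0],"grip":185},
    {"slide":[-4,-2,0],"dr":[0,0,0],"grip":185},
    {"slide":[-4,-2,0],"dr":[0,0,0],"grip":185},
    {"slide":[-4,-2,0],"dr":[0,0,0],"grip":185},
    {"slide":[-4,-2,0],"dr":[0,0,0],"grip":185},
    {"slide":[-4,-2,0],"dr":[0,0,0],"grip":185},
    {"slide":[-4,-2,0],"dr":[0,0,0],"grip":185},
    {"slide":[-4,-2,0],"dr":[0,0,0],"grip":185},
    {"slide":[0,0,0],"dr":[0,0,0],"grip":185}
  ]
}}

```text
clock: 42.8
ee_pos: [0.4985, 0.034, 0.1731]
tool_rot: [-0.0, 0.708, 0.706, -0.001]
wrist_force: [0.7, 0.9, -0.2]
opening: 0.0251
grasp_force: 0.0
```

```bash
python3 - <<'E'
from h import *
from rig import eyes
f=eyes.grab_frame("top"); cv2.imwrite("pics/c9.png",f["frame"]); P=cloud(f)
p=P[190:255,75:165].reshape(-1,3); print("black inside",np.nanpercentile(p[:,2],[50,99]))
f=eyes.grab_frame("scene"); cv2.imwrite("pics/c10.png",f["frame"])
E
```

```text
black inside [0.00530593 0.04043653]
```

View pics/c9.png

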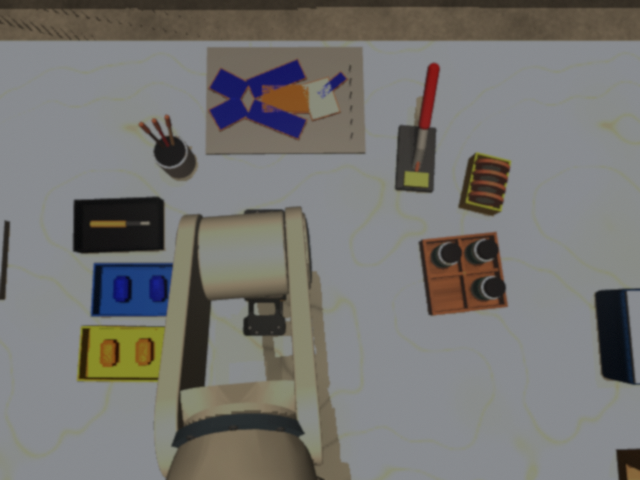

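View pics/c10.png

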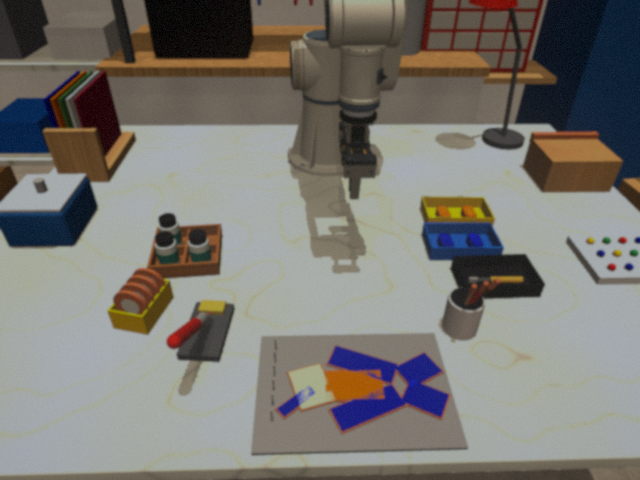

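Both views show everything in place: the cutter flat in the black bin at (120,224), two blues and two ambers in their bins, and three bottles upright in the crate. The bench is clear and the robot touches nothing.

```bash
python3 -c "
from rig import job; print(job.job_done())"
```

```text
the job is handed in; nothing more can be done
None
```

The job is handed in: both blue chunks, both amber chunks and the cutter are in their bins, both loose bottles stand in crate cells, and no marker or third bottle was present; no verdict came back.

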